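# Weigh out a kit of wooden beads on the spring scale

### The arm

A 6-joint arm with a two-finger parallel gripper is mounted at the origin on the work surface. World frame = base frame: x ahead of the robot, y to its left, z up, the work surface at z = 0. Lengths are in mm, angles in rad, forces in N, time in s.
With the tool pointing down it reaches from about 300 to 775 mm from the base axis. Payload 14.6 kg.
Tool frame: the origin (TCP) lies midway between the tips of the shut fingers; the grasp point (between the pads) lies 19 mm behind it; z points along the fingers, y is the direction in which the jaws open and shut (so a half turn about z gives the same grasp; the last joint's range is limited). The gripper opens to 94 mm and grips with 3 to 60 N. Pads are 16 mm wide; open, the fingers measure 119 mm over their backs; the gripper's body (75 mm by 177 mm) begins 78 mm behind the grasp point.
Start: joints at [1.199, 0.3, 1.521, -0, 1.321, -0.067], TCP at [165.054, 524.639, 205.446] pointing down, gripper open.
Joint ranges: [-3.03, 3.03], [-0.79, 2.21], [0.23, 2.52], [-1.04, 4.18], [0, 3.07], [-2.55, 2.55]. Speed limits (rad/s): [2.22, 2.22, 2.57, 3.14, 3.14, 3.14].

### API

Orientations are given as [roll, pitch, yaw] about the fixed x, y, z axes, in that order (R = Rz(yaw) Ry(pitch) Rx(roll)).
In Python, from cell import manip, camera gives the robot as it stands. The module is installed in compiled form; this text tells all that it offers.
- The arm moves only by the tool jog_arm, never from a script. Its argument "commands" is a list of rows, each a list of 7 numbers: the shift along the world's x, y, z in units of 1 m (1.0 is 1 m), then the turn, a rotation vector about the world's x, y, z in units of 120 degrees (1.0 is 120 degrees), then the opening, from 0 (shut) to 1 (fully open). In form: [[x, y, z, ax, ay, az, grip], ...]. A call has exactly 10 rows; each row is the pose to reach, as a shift and turn from the pose commanded when the call began; what a row does not reach only later rows make up. A row lasts 1/8 s, in which the tool goes at most 62.5 mm and 10.7 degrees, less where a joint would pass 70% of its speed; a pose out of reach is approached as far as the arm can. A call with a number of a shift or a turn outside -1 to 1 is refused whole. A call with a gripper value outside its range is refused whole. The fingers move at their own pace and stop on an object; "grip_force" is the grip in N (left out, the last holds). Time passes only in rows, so rows that repeat a pose let the fingers close, or fill a call up. It gives the time, the measured TCP pose, the force and the opening at its end, in the units of the state.
- manip.read_state(): the state, without advancing time (a new reading comes with each control period).
- camera(name): name is "side" or "top"; returns a dict with "pixels" (400x640x3 uint8, blue, green, red), "vertical_fov" (degrees; the focal length in pixels is half the picture's height over the tangent of half this angle, whatever the lens; pixels are square), "cx", "cy" (the principal point, pixels), "k1" (the pictures are not rectified: a ray, as slopes to the right and down, at radius r is drawn at 1 + k1 r^2 times it, then the intrinsics apply), "rvec" (rotation vector, rad) and "tvec" (3), from world to camera coordinates, as OpenCV has them. Camera axes: x right, y down, z forward; pixel columns grow to the right and rows downward; lengths in mm; the calibration is good to about 2 mm. A picture is of the moment at which its call begins. There is no depth.
- manip.sign_off(): hands the job in, once; it reports no verdict.
The state is a dict: "clock": time; "joints": joint angles; "qd": joint speeds; "effort": joint torques, N m; "eef_pos": TCP position; "eef_rot": TCP orientation; "wrist_force": force on the tool from outside, world axes, zero at the start; "moment": the same for the moment, N m; "finger_gap": finger opening in mm.
Only numpy, scipy, OpenCV 4.12 (cv2) and the standard library are available. Lean on these libraries where they do the work, as an engineer would, in place of code of your own. Each camera call takes 0.05 s, during which the arm holds its last target.

### The job

Take the red scoop by its handle, pour all five wooden beads from it into the hanging pan of the kit scale so that their weight alone sinks the pan onto its stop, then stand the empty scoop upright in the middle of the round cork mat and let go. Do not spill a bead, do not knock the scale, and leave everything else on the table where it is.

Things in the scene. Friction and masses are not known exactly. Their poses are not given: they have to be found in the camera images.
- scoop: red open-fronted scoop, 149 mm long (x from -74 to +75 mm), 90 mm wide, walls 56 mm high, 4 mm thick; loose, 0.22 kg, standing on the table. Origin: on its underside, below the handle. +x points to the open nose, z up. Inner width 82 mm. Its floor rises 10 degrees from the closed back to the open nose, so the beads lie against the back while it is level; they start to roll out once the nose is pitched down more than 10 degrees, and 35 to 40 degrees of pitch empties it
- scoop_grip (a point): middle of the scoop's black bridge handle: a bar across the scoop (along its y), 14 mm thick along x, 102 mm long, 26 mm tall (its top 110 mm, its underside 84 mm above the scoop's underside); this point is 97 mm straight above the scoop's origin. Steel uprights carry the bar at y = +-45 to +-51 mm, so the free bar is 90 mm long
- scoop_nose (a point): middle of the edge of the scoop's floor at the open nose, over which the beads roll: 75 mm ahead (+x) of the origin and 32 mm above the underside
- scale: grey kit scale fixed to the table. Origin: at table level, straight below the middle of the pan. Its base plate is 130 mm wide, 14 mm high; a column with a head stands on its +x side (the far side from the robot, turned with the scale): column, head and two spring tubes lie between x = +89 and +155 mm, head 120 mm wide, top 213 mm high. Under the pan stands a stop post with a red cap. The pan is open above and free on the sides -x, +y and -y
- pan_floor (a point): middle of the inner floor of the brass-coloured pan hung from the springs; the pan is an open tray, inside 130 mm (x) by 150 mm (y), walls 3 mm thick, inner depth 59 mm. Empty, this floor is 58 mm and the rim 117 mm above the table; on the stop both are 25 mm lower. Axes as the scale's
- pan (a joint): how far the pan has sunk, m: 0 empty (up), 0.025 on the hard stop. The spring lets it start sinking at about 0.4 N of load (2 beads) and it reaches the stop at about 1.05 N (108 g), so only all five beads together are sure to bring it down
- cork_mat: round cork mat lying fixed on the table, 220 mm across, 4 mm thick; origin at the middle of its underside. It starts empty
- bead0: blue wooden bead, a ball of 38 mm, about 25 g (10 percent either way), starting in the scoop; origin at its centre
- bead1: orange wooden bead, a ball of 38 mm, about 25 g (10 percent either way), starting in the scoop; origin at its centre
- bead2: blue wooden bead, a ball of 38 mm, about 25 g (10 percent either way), starting in the scoop; origin at its centre
- bead3: orange wooden bead, a ball of 38 mm, about 25 g (10 percent either way), starting in the scoop; origin at its centre
- bead4: plain unpainted wooden bead, a ball of 38 mm, about 25 g (10 percent either way), starting in the scoop; origin at its centre
- thread_cone: blue cone of thread, 64 mm wide, 128 mm tall; bystander, origin at the middle of its underside
- button_jar: amber glass jar with white cap, 68 mm wide, 100 mm tall; bystander, origin at the middle of its underside
- thread_spool: orange wooden thread spool standing on end, 44 mm wide, 50 mm tall; bystander, origin at the middle of its underside
- tape_case: round yellow tape measure case, 64 mm wide, 22 mm tall; bystander, origin at the middle of its underside
- clapper: wooden pressing block, 200 x 62 x 42 mm, lying; bystander, origin at the middle of its underside
- rotary_cutter: black-handled fabric cutter, 180 mm long, lying; bystander, origin at table level near the middle of its length
- mug: blue mug, 80 mm wide, 95 mm tall; bystander, origin at the middle of its underside
Not all that is in view belongs to the job. Leave any green or pink look-alike of the bead2 alone.

How it is judged:
By the outcome, as a careful person would: the job done as asked, in the order asked, and still so for the second after the job is handed in, with the robot touching nothing.
It also fails if it takes over 54 s, if anything falls off the work surface, if the arm or the gripper's body presses on something with over 40 N, if the wrist force passes 120 N, or if a joint passes its speed limit or range.

## Working session

There is one attempt and no reset: what is moved stays moved. The work goes in short steps, Python scripts to look and compute and a tool call to move; the robot and the scene stay as the last step left them, time stands still between calls to the robot, and variables do not carry over. Pictures are saved under pics/ and viewed, and the job is handed in when it is done.

Besides the shell and the picture viewer there is one more tool, called by a JSON object that holds its "op" and its "data". jog_arm: Moves the arm, as the interface text tells. Its arguments: {"type":"object","properties":{"commands":{"type":"array","items":{"type":"array","items":{"type":"number"}}},"grip_force":{"type":"number"}},"required":["commands"]}

```bash
mkdir -p pics
cat > h.py <<'E'
import numpy as np, cv2, json
from cell import manip, camera
def snap(n,tag):
    c=camera(n); cv2.imwrite(f'pics/{tag}.png',c['pixels']); np.save(f'pics/{tag}.npy',c['pixels'])
    json.dump({k:(np.asarray(v).tolist()) for k,v in c.items() if k!='pixels'},open(f'pics/{tag}.json','w')); return c
def ray(c,u,v):
    f=200/np.tan(np.radians(c['vertical_fov'])/2)
    d=np.array([(u-c['cx'])/f,(v-c['cy'])/f]); s=d.copy()
    for _ in range(50): s=d/(1+c['k1']*(s@s))
    R=cv2.Rodrigues(np.array(c['rvec'],float))[0]; t=np.array(c['tvec'],float).ravel()
    o=-R.T@t; w=R.T@np.array([s[0],s[1],1]); return o,w/np.linalg.norm(w)
def atz(c,u,v,z):
    o,w=ray(c,u,v); return o+w*(z-o[2])/w[2]
def tri(c1,p1,c2,p2):
    o1,w1=ray(c1,*p1);o2,w2=ray(c2,*p2)
    s=np.linalg.lstsq(np.c_[w1,-w2],o2-o1,rcond=None)[0]
    a=o1+s[0]*w1;b=o2+s[1]*w2; return (a+b)/2,np.linalg.norm(a-b)
def proj(c,P):
    P=np.atleast_2d(P).astype(float)
    f=200/np.tan(np.radians(c['vertical_fov'])/2)
    R=cv2.Rodrigues(np.array(c['rvec'],float))[0]; q=P@R.T+np.array(c['tvec'],float).ravel()
    s=q[:,:2]/q[:,2:]; s=s*(1+c['k1']*(s**2).sum(1,keepdims=True)); return s*f+[c['cx'],c['cy']]
def load(tag): return json.load(open(f'pics/{tag}.json'))
def crop(tag,x0,y0,x1,y1,k,out):
    im=np.load(f'pics/{tag}.npy')[y0:y1,x0:x1]; cv2.imwrite(f'pics/{out}.png',cv2.resize(im,None,fx=k,fy=k,interpolation=cv2.INTER_CUBIC))
E
python3 - <<'E'
from h import *
for n in('side','top'):
    c=snap(n,n+'0'); print({k:v for k,v in c.items() if k!='pixels'}, ray(c,c['cx'],c['cy']))
print(manip.read_state())
E
```

```text
{'vertical_fov': 53.465803615282745, 'cx': 325.20451215904325, 'cy': 201.04380571557923, 'k1': -0.05592946300627203, 'rvec': array([ 2.01014442, -0.63467587,  0.39624687]), 'tvec': array([-455.70095107,  245.23936281, 1075.83176985])} (array([-117.69609049, -921.51593417,  749.783777  ]), array([ 0.5156271 ,  0.70259194, -0.49040113]))
{'vertical_fov': 45.809860536816615, 'cx': 321.15380685882394, 'cy': 205.6111170044482, 'k1': -0.006388464912312782, 'rvec': array([ 2.09830977, -2.15401034,  0.21619278]), 'tvec': array([  21.79876336,  581.10532623, 1347.75727907])} (array([ 315.23108958,   26.34403927, 1433.36792949]), array([ 0.18971795, -0.01409014, -0.98173752]))
{'clock': 0.1, 'joints': array([ 1.19938372e+00,  3.00423430e-01,  1.52153024e+00, -3.13269098e-05,
        1.32071552e+00, -6.66122903e-02]), 'qd': array([ 0.00027651, -0.00206737,  0.00013744,  0.00012573, -0.00042277,
       -0.00180049]), 'effort': array([ 1.80835697e-03, -5.32648551e+01, -3.53283763e+01,  7.09562330e-02,
        2.35064118e-02, -6.02958153e-05]), 'eef_pos': array([164.98419339, 524.41391031, 204.93399075]), 'eef_rot': array([-3.14051649e+00, -4.13803670e-05,  2.83680009e+00]), 'wrist_force': array([ 0.00693253, -0.14204765,  0.87409819]), 'moment': array([-0.05307633,  0.02027813,  0.01055187]), 'finger_gap': 93.93771452791098}
```

View pics/side0.png

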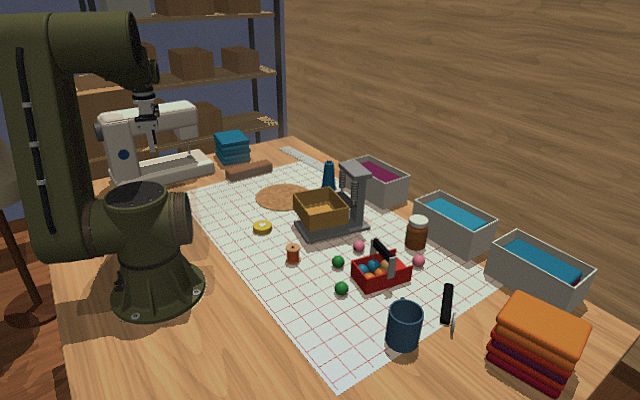

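View pics/top0.png

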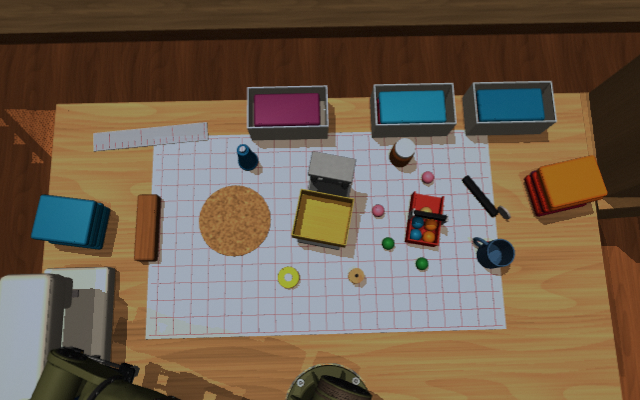

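Run:
```python
from h import *
crop('side0',330,215,450,305,6,'s_sc'); crop('top0',370,165,470,265,6,'t_sc'); 
crop('side0',240,130,380,250,5,'s_sl'); crop('top0',190,140,370,260,4,'t_sl')
```

```text
(no output)
```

View pics/s_sc.png

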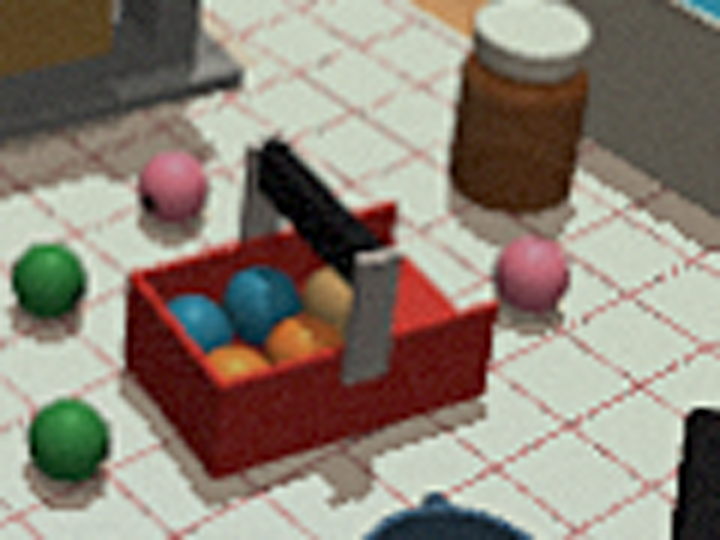

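View pics/t_sc.png

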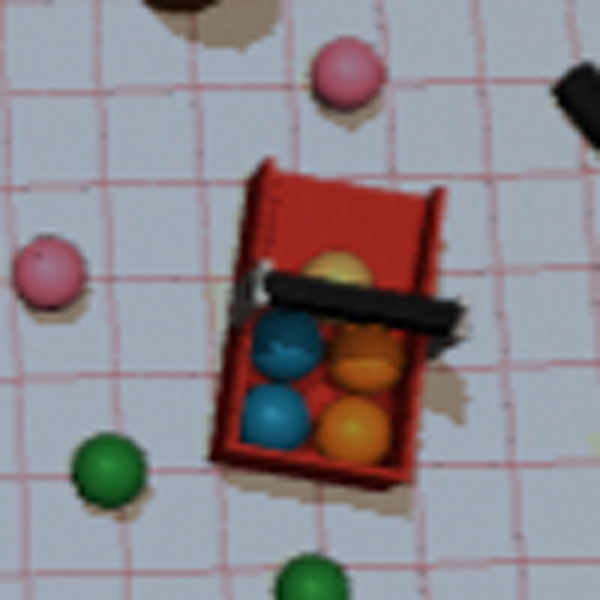

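View pics/s_sl.png

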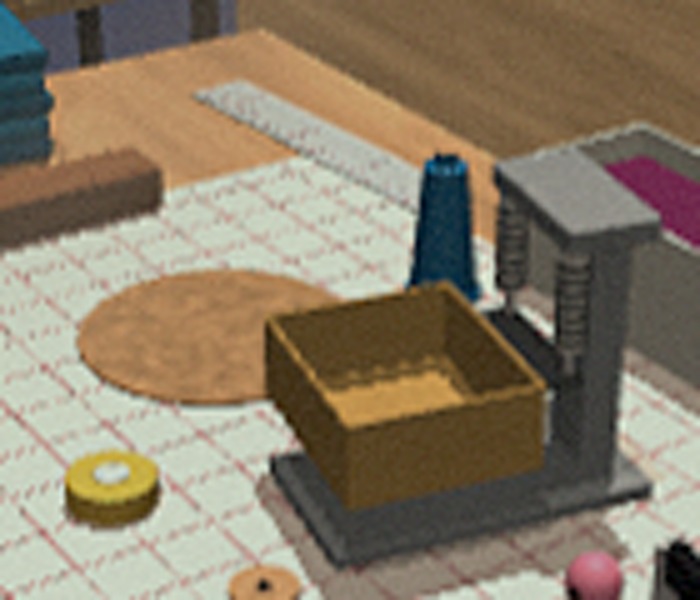

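View pics/t_sl.png

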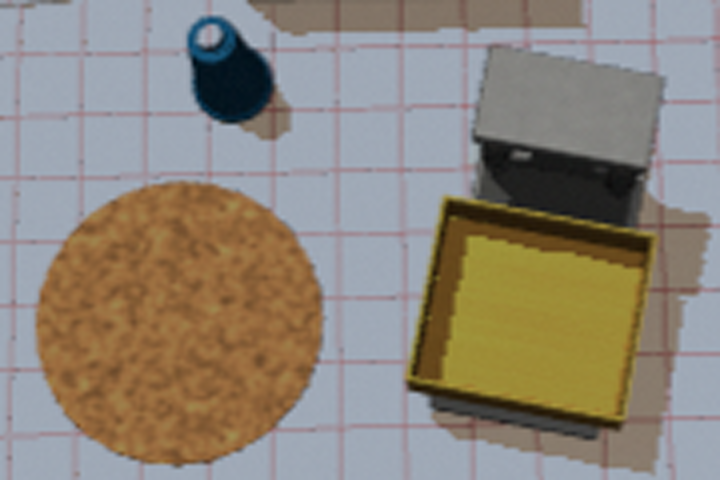

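Run:
```python
from h import *
s=load('side0');t=load('top0')
S=lambda u,v:(330+u/6,215+v/6); T=lambda u,v:(370+u/6,165+v/6)
for n,a,b in [('BL',(133,275),(215,458)),('BR',(218,385),(412,483)),('NR',(495,305),(440,188)),('NL',(393,205),(268,160)),
 ('hL',(270,138),(262,272)),('hR',(392,250),(465,305))]:
    print(n,*tri(s,S(*a),t,T(*b)))
S=lambda u,v:(240+u/5,130+v/5); T=lambda u,v:(190+u/4,140+v/4)
for n,a,b in [('p--',(268,322),(409,385)),('p-+?',(348,430),(622,425)),('p+-',(543,383),(653,236)),('p++',(440,286),(445,199)),('h1',(497,170),(474,138)),('h2',(570,238),(643,167)),('h3',(658,215),(664,76))]:
    print(n,*tri(s,S(*a),t,T(*b)))
print('mat', atz(t,*T(180,323),4), [atz(t,*T(*p),4)[:2] for p in((37,323),(323,323),(180,182),(180,465))], [atz(s,*S(*p),4)[:2] for p in((78,335),(210,270),(215,403))])
```

```text
BL [ 473.7349499  -242.28773353   50.84164935] 10.562787046115053
BR [ 453.96681419 -333.34403276   58.24294945] 0.6011774694247081
NR [ 601.52012742 -359.87303946   53.27005444] 1.440232764512346
NL [ 618.200275   -275.112837     52.59026231] 1.690367802833091
hL [ 550.2339586  -255.55255386  108.50767489] 1.516995566797621
hR [ 533.30870509 -351.95739462  109.74545977] 2.422347066685654
p-- [487.86936625  89.37541381 112.0746447 ] 6.316435748049131
p-+? [454.87846833 -58.6137234  113.65305252] 4.5297533157056815
p+- [587.51083816 -84.93643197 116.76306153] 2.3678725017721076
p++ [616.98607053  63.433234   114.09534259] 1.7210518463414914
h1 [640.28212509  39.06138253 204.98831247] 4.611432980005909
h2 [615.24162905 -72.03520722 206.66740801] 0.34016109671828815
h3 [675.21121379 -87.54506645 213.29903579] 1.2875551960159843
mat [551.05572454 270.01089407   4.        ] [array([553.83531355, 378.92478383]), array([548.27030381, 161.00251553]), array([661.61551509, 270.83651899]), array([442.85377881, 269.22142553])] [array([460.39931067, 323.2086917 ]), array([601.68864117, 362.84474613]), array([496.32770571, 174.96232296])]
```

Run:
```python
from h import *
from scipy.optimize import least_squares
s=load('side0');t=load('top0')
def fit(name,items,x0):
    def res(p):
        c,d=np.cos(p[2]),np.sin(p[2]); out=[]
        for P,cam,uv in items:
            W=[p[0]+c*P[0]-d*P[1],p[1]+d*P[0]+c*P[1],P[2]+p[3]]
            out.append(proj(cam,W)[0]-uv)
        return np.array(out)
    r=least_squares(lambda p:res(p).ravel(),x0,loss='soft_l1'); print(name,r.x.round(3),np.degrees(r.x[2])); print(res(r.x).round(1).tolist()); return r.x
S=lambda u,v:(330+u/6,215+v/6); T=lambda u,v:(370+u/6,165+v/6)
fit('scoop',[((-74,45,56),s,S(133,275)),((-74,-45,56),s,S(218,385)),((75,-45,56),s,S(495,305)),((75,45,56),s,S(393,205)),
((-74,-45,56),t,T(412,475)),((75,-45,56),t,T(440,188)),((75,45,56),t,T(268,160)),((-74,45,56),t,T(222,450)),
((-7,-51,110),t,T(463,322)),((7,-51,110),t,T(467,303)),((7,51,110),t,T(262,268)),((7,51,110),s,S(272,138)),((7,-51,110),s,S(395,250))],[535,-305,-.18,0])
S=lambda u,v:(240+u/5,130+v/5); T=lambda u,v:(190+u/4,140+v/4)
fit('scale',[((-68,78,117),s,S(268,322)),((-68,-78,117),s,S(348,430)),((68,-78,117),s,S(543,383)),((68,78,117),s,S(440,286)),
((-68,78,117),t,T(409,385)),((-68,-78,117),t,T(622,425)),((68,-78,117),t,T(653,236)),((68,78,117),t,T(445,199))],[537,0,-.2,0])
```

```text
scoop [ 5.37416e+02 -3.02537e+02 -1.92000e-01 -2.31400e+00] -10.99803245388861
[[-1.5, -0.1], [0.2, 0.9], [0.3, 0.0], [-0.5, -0.8], [-0.7, 0.7], [0.5, -0.5], [-0.6, -0.8], [0.6, -0.2], [0.5, 1.3], [0.4, -0.3], [-0.9, -0.3], [0.5, -0.5], [-0.2, 0.9]]
scale [ 5.36385e+02  2.49900e+00 -2.00000e-01 -3.16800e+00] -11.461942362932616
[[-2.1, -0.5], [-0.6, 0.4], [0.1, 1.2], [0.3, -0.3], [-0.6, -0.1], [1.0, -0.5], [1.0, -0.2], [-0.9, -0.2]]
```

Candidates: one red scoop only (side 381,268; top 425,220). Its beads are inside it, and the loose green and pink balls are look-alikes (side 338,262 / 341,288 / 359,246 / 418,260). The crops show two blue, two orange and one plain bead in the scoop. I measured the scoop at (537, -302) with yaw -11°, the handle top at about 109, the scale at (536, 2) with yaw -11.5°, and the mat at (551, 270).

{"op": "jog_arm", "data": {"commands": [[0.012, -0.027, 0.01, 0, 0, -0.05, 1], [0.034, -0.076, 0.02, 0, 0, -0.12, 1], [0.056, -0.125, 0.02, 0, 0, -0.19, 1], [0.078, -0.174, 0.02, 0, 0, -0.26, 1], [0.1, -0.223, 0.02, 0, 0, -0.33, 1], [0.122, -0.272, 0.02, 0, 0, -0.4, 1], [0.144, -0.321, 0.02, 0, 0, -0.47, 1], [0.166, -0.37, 0.02, 0, 0, -0.54, 1], [0.188, -0.419, 0.02, 0, 0, -0.61, 1], [0.21, -0.468, 0.02, 0, 0, -0.696, 1]], "grip_force": 40}}

```text
clock: 1.35
eef_pos: [375.3, 54.9, 225.5]
eef_rot: [3.141, -0.0, 1.374]
wrist_force: [0.4, 0.7, 0.1]
finger_gap: 93.9
```

{"op": "jog_arm", "data": {"commands": [[0.022, -0.049, 0, 0, 0, 0, 1], [0.044, -0.098, 0, 0, 0, 0, 1], [0.066, -0.147, 0, 0, 0, 0, 1], [0.088, -0.196, 0, 0, 0, 0, 1], [0.11, -0.245, 0, 0, 0, 0, 1], [0.13, -0.29, 0, 0, 0, 0, 1], [0.148, -0.33, -0.01, 0, 0, 0, 1], [0.16, -0.354, -0.03, 0, 0, 0, 1], [0.1624, -0.359, -0.06, 0, 0, 0, 1], [0.1624, -0.359, -0.075, 0, 0, 0, 1]]}}

```text
clock: 2.6
eef_pos: [536.9, -302.3, 148.3]
eef_rot: [-3.139, -0.001, 1.379]
wrist_force: [-0.3, 0.1, 0.3]
finger_gap: 94.1
```

Run:
```python
from h import *
snap('side','side1');snap('top','top1')
crop('side1',330,165,450,305,4,'a'); crop('top1',370,165,470,265,4,'b')
a=cv2.imread('pics/a.png');b=cv2.imread('pics/b.png'); b=cv2.copyMakeBorder(b,0,a.shape[0]-b.shape[0],0,0,0); cv2.imwrite('pics/v1.png',cv2.resize(np.hstack([a,b]),(792,504)))
```

```text
(no output)
```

View pics/v1.png

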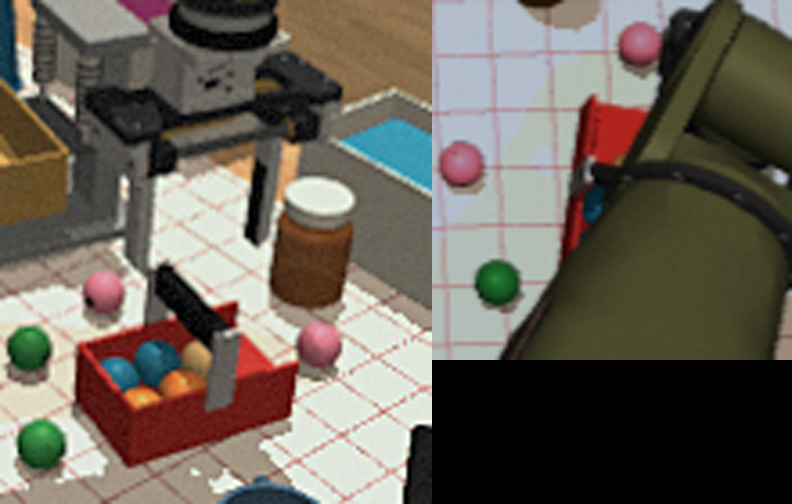

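The fingers (side view, crop about 140,220 and 262,190) straddle the bar, which runs from 165,270 to 225,335. Descending to grasp.

{"op": "jog_arm", "data": {"commands": [[0, 0, -0.025, 0, 0, 0, 1], [0, 0, -0.05, 0, 0, 0, 1], [0, 0, -0.068, 0, 0, 0, 1], [0, 0, -0.071, 0, 0, 0, 1], [0, 0, -0.071, 0, 0, 0, 1], [0, 0, -0.071, 0, 0, 0, 0.4], [0, 0, -0.071, 0, 0, 0, 0.25], [0, 0, -0.071, 0, 0, 0, 0.15], [0, 0, -0.071, 0, 0, 0, 0.05], [0, 0, -0.071, 0, 0, 0, 0]], "grip_force": 40}}

```text
clock: 3.95
eef_pos: [537.5, -302.3, 79.4]
eef_rot: [-3.142, -0.0, 1.379]
wrist_force: [0.5, 0.4, -0.6]
finger_gap: 47.4
```

{"op": "jog_arm", "data": {"commands": [[0, 0, 0, 0, 0, 0, 0], [0, 0, 0, 0, 0, 0, 0], [0, 0, 0, 0, 0, 0, 0], [0, 0, 0, 0, 0, 0, 0], [0, 0, 0, 0, 0, 0, 0], [0, 0, 0.001, 0, 0, 0, 0], [0, 0, 0.003, 0, 0, 0, 0], [0, 0, 0.006, 0, 0, 0, 0], [0, 0, 0.009, 0, 0, 0, 0], [0, 0, 0.01, 0, 0, 0, 0]]}}

```text
clock: 5.2
eef_pos: [537.5, -302.4, 89.8]
eef_rot: [3.141, 0.0, 1.379]
wrist_force: [0.7, 0.3, -4.1]
finger_gap: 13.7
```

Run:
```python
from h import *
snap('side','side2');s=manip.read_state();print(s['wrist_force'],s['moment'],s['eef_pos'],s['eef_rot'],s['joints'])
crop('side2',330,165,450,305,4,'a2')
```

```text
[ 0.92528443  0.23788831 -3.3955048 ] [-0.05520284  0.04014157  0.00337963] [ 537.51422787 -302.42001337   89.75045646] [3.14128227e+00 1.33315636e-04 1.37907629e+00] [-5.71860438e-01  5.56993172e-01  1.43655561e+00 -9.46662537e-06
  1.14770618e+00 -3.80136532e-01]
```

View pics/a2.png

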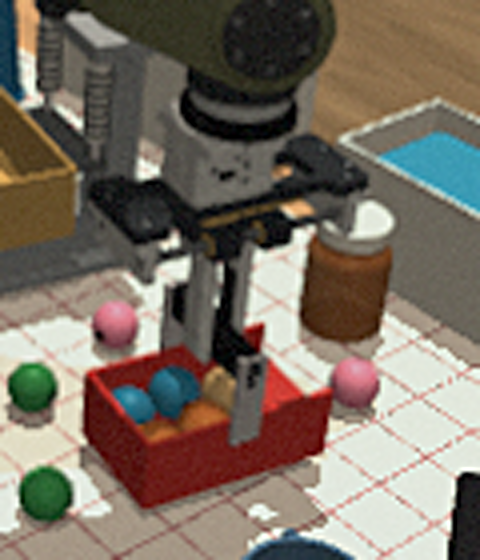

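Held: gap 13.7 mm, weight about 3.7 N, beads inside. Next I work out the pour poses.

Run:
```python
import numpy as np
yaw=-0.192; ex=np.array([np.cos(yaw),np.sin(yaw)])
N=np.array([536.4,2.5])-25*np.array([np.cos(.2),-np.sin(.2)])
for th,z in [(0,182),(0,170),(8,160),(12,155),(16,150),(20,146),(25,142),(30,140),(35,138),(40,138)]:
    t=np.radians(th);x=-75*np.cos(t)+47.4*np.sin(t);h=75*np.sin(t)+47.4*np.cos(t)
    p=np.r_[N+ex*x,z+h]; print(th,p.round(1),(p-[537.5,-302.4,89.75]).round(1),(th/120*np.array([.191,.982])).round(4))
```

```text
0 [438.3  21.8 229.4] [-99.2 324.2 139.6] [0. 0.]
0 [438.3  21.8 217.4] [-99.2 324.2 127.6] [0. 0.]
8 [445.5  20.4 217.4] [-92.  322.8 127.6] [0.0127 0.0655]
12 [449.6  19.6 217. ] [-87.9 322.  127.2] [0.0191 0.0982]
16 [454.   18.7 216.2] [-83.5 321.1 126.5] [0.0255 0.1309]
20 [458.6  17.8 216.2] [-78.9 320.2 126.4] [0.0318 0.1637]
25 [464.8  16.6 216.7] [-72.7 319.  126.9] [0.0398 0.2046]
30 [471.4  15.3 218.5] [-66.1 317.7 128.8] [0.0478 0.2455]
35 [478.3  14.  219.8] [-59.2 316.4 130.1] [0.0557 0.2864]
40 [485.4  12.6 222.5] [-52.1 315.  132.8] [0.0637 0.3273]
```

{"op": "jog_arm", "data": {"commands": [[0, 0, 0.003, 0, 0, 0, 0], [0, 0, 0.012, 0, 0, 0, 0], [0, 0, 0.028, 0, 0, 0, 0], [0, 0, 0.048, 0, 0, 0, 0], [0, 0, 0.07, 0, 0, 0, 0], [0, 0, 0.092, 0, 0, 0, 0], [0, 0, 0.112, 0, 0, 0, 0], [0, 0, 0.128, 0, 0, 0, 0], [0, 0, 0.137, 0, 0, 0, 0], [0, 0, 0.14, 0, 0, 0, 0]]}}

```text
clock: 6.5
eef_pos: [537.5, -302.4, 229.8]
eef_rot: [3.141, 0.0, 1.379]
wrist_force: [-0.4, 0.1, -4.8]
finger_gap: 13.6
```

{"op": "jog_arm", "data": {"commands": [[-0.0005, 0.002, 0, 0, 0, 0, 0], [-0.002, 0.007, 0, 0, 0, 0, 0], [-0.005, 0.016, 0, 0, 0, 0, 0], [-0.009, 0.028, 0, 0, 0, 0, 0], [-0.014, 0.044, 0, 0, 0, 0, 0], [-0.02, 0.064, 0, 0, 0, 0, 0], [-0.027, 0.087, 0, 0, 0, 0, 0], [-0.034, 0.111, 0, 0, 0, 0, 0], [-0.041, 0.135, 0, 0, 0, 0, 0], [-0.049, 0.16, 0, 0, 0, 0, 0]]}}

```text
clock: 7.75
eef_pos: [487.8, -140.8, 229.6]
eef_rot: [3.141, 0.0, 1.379]
wrist_force: [-0.5, -0.4, -3.9]
finger_gap: 13.6
```

{"op": "jog_arm", "data": {"commands": [[-0.008, 0.025, 0, 0, 0, 0, 0], [-0.015, 0.049, 0, 0, 0, 0, 0], [-0.022, 0.073, 0, 0, 0, 0, 0], [-0.029, 0.095, 0, 0, 0, 0, 0], [-0.035, 0.115, 0, 0, 0, 0, 0], [-0.041, 0.132, 0, 0, 0, 0, 0], [-0.045, 0.146, 0, 0, 0, 0, 0], [-0.048, 0.156, 0, 0, 0, 0, 0], [-0.05, 0.162, 0, 0, 0, 0, 0], [-0.05, 0.164, 0, 0, 0, 0, 0]]}}

```text
clock: 9.0
eef_pos: [438.4, 21.8, 229.4]
eef_rot: [-3.142, 0.0, 1.379]
wrist_force: [-0.6, 0.7, -2.8]
finger_gap: 13.8
```

Run:
```python
from h import *
snap('side','side3');snap('top','top3');s=manip.read_state();print(s['clock'],s['wrist_force'],s['eef_pos'],s['eef_rot'],s['joints'])
crop('side3',230,60,430,260,3,'a3');crop('top3',250,120,450,300,4,'b3')
```

```text
9.1 [ 0.80319869  1.35716153 -3.80998043] [438.55828389  21.56595572 229.4175939 ] [-3.14157702e+00  4.67163287e-05  1.37899699e+00] [-3.42892738e-02  2.89923612e-02  1.77961510e+00 -4.49500444e-05
  1.33300796e+00  1.57520654e-01]
```

View pics/a3.png

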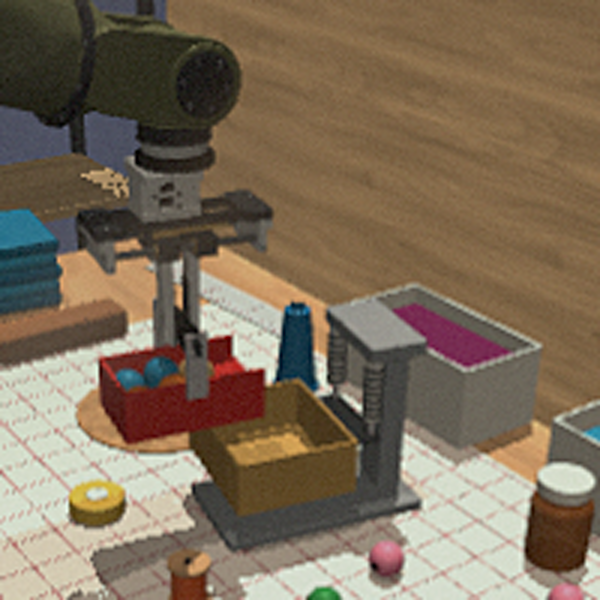

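View pics/b3.png

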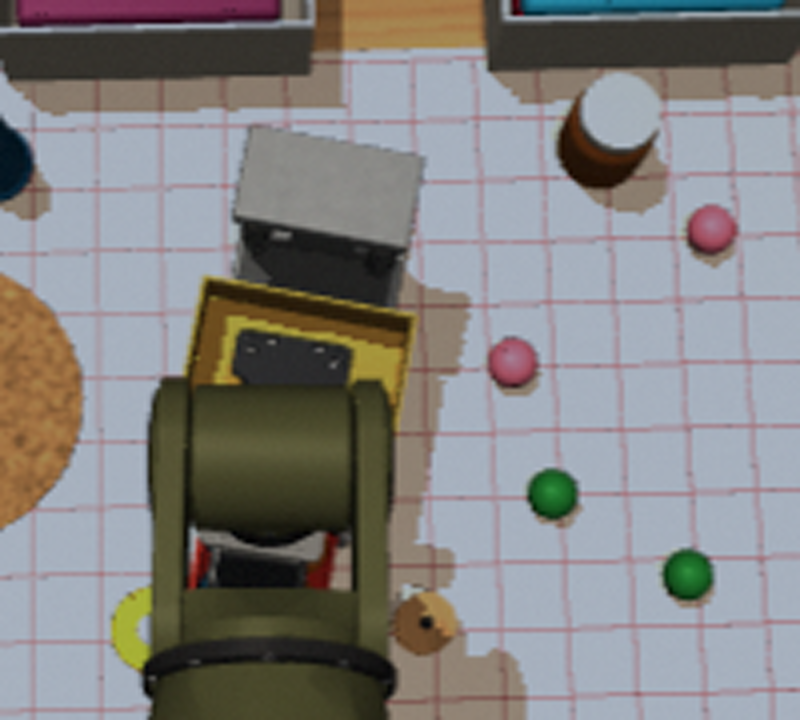

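The scoop is level, with the nose behind and above the pan; head and pan are clear and all beads are inside. Starting a slow pour.

{"op": "jog_arm", "data": {"commands": [[0.0017, -0.0003, -0.002, 0.0032, 0.0164, 0, 0], [0.0034, -0.0006, -0.005, 0.0064, 0.0327, 0, 0], [0.0053, -0.001, -0.009, 0.0095, 0.0491, 0, 0], [0.0072, -0.0014, -0.012, 0.0127, 0.0655, 0, 0], [0.0082, -0.0016, -0.012, 0.0143, 0.0736, 0, 0], [0.0092, -0.0018, -0.0122, 0.0159, 0.0818, 0, 0], [0.0102, -0.002, -0.0123, 0.0175, 0.09, 0, 0], [0.0113, -0.0022, -0.0124, 0.0191, 0.0982, 0, 0], [0.0113, -0.0022, -0.0124, 0.0191, 0.0982, 0, 0], [0.0113, -0.0022, -0.0124, 0.0191, 0.0982, 0, 0]]}}

```text
clock: 10.35
eef_pos: [449.7, 19.5, 217.1]
eef_rot: [-2.932, -0.0, 1.379]
wrist_force: [-0.1, -0.9, -3.3]
finger_gap: 13.9
```

Run:
```python
from h import *
snap('side','side4');s=manip.read_state();print(s['clock'],s['wrist_force'],s['eef_pos'],s['eef_rot'],s['joints'])
crop('side4',230,60,430,260,3,'a4')
```

```text
10.4 [-0.03168886 -0.09300029 -3.00496738] [449.70238378  19.46461615 217.09632902] [-2.93228684e+00 -5.44372794e-05  1.37917503e+00] [-0.05523161  0.19469861  1.63844845  0.02835068  1.51587811  0.13188093]
```

View pics/a4.png

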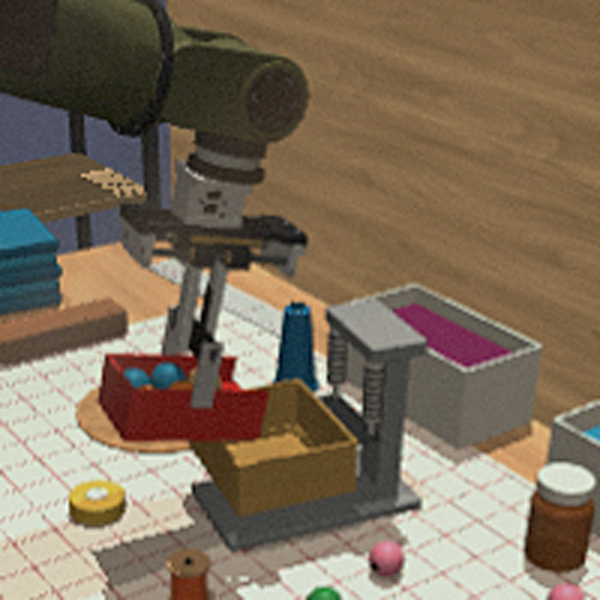

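{"op": "jog_arm", "data": {"commands": [[0.0011, -0.0002, -0.0002, 0.0016, 0.0082, 0, 0], [0.0022, -0.0004, -0.0004, 0.0032, 0.0164, 0, 0], [0.0033, -0.0007, -0.0006, 0.0048, 0.0246, 0, 0], [0.0044, -0.0009, -0.0008, 0.0064, 0.0327, 0, 0], [0.0044, -0.0009, -0.0008, 0.0064, 0.0327, 0, 0], [0.0055, -0.0011, -0.0008, 0.008, 0.0409, 0, 0], [0.0067, -0.0013, -0.0008, 0.0095, 0.0491, 0, 0], [0.0078, -0.0015, -0.0008, 0.0111, 0.0573, 0, 0], [0.009, -0.0018, -0.0008, 0.0127, 0.0655, 0, 0], [0.009, -0.0018, -0.0008, 0.0127, 0.0655, 0, 0]]}}

```text
clock: 11.65
eef_pos: [458.9, 17.6, 216.1]
eef_rot: [-2.792, -0.0, 1.379]
wrist_force: [0.9, 0.2, -2.8]
finger_gap: 13.7
```

Run:
```python
from h import *
snap('side','side5');s=manip.read_state();print(s['clock'],s['wrist_force'],s['eef_pos'],s['eef_rot'])
crop('side5',230,60,430,260,3,'a5')
```

```text
11.7 [ 0.5246354  -0.90679433 -2.11525235] [458.82871917  17.61184193 216.10789615] [-2.79206622e+00 -2.85858766e-05  1.37897802e+00]
```

View pics/a5.png

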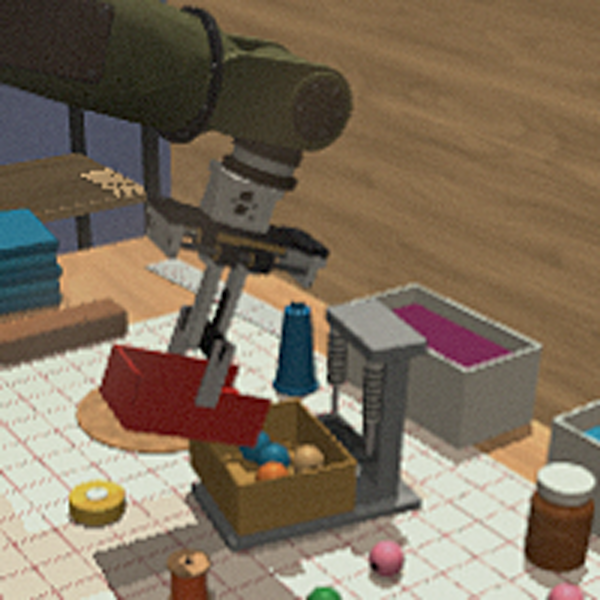

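{"op": "jog_arm", "data": {"commands": [[0.003, -0.0006, 0.0002, 0.004, 0.0205, 0, 0], [0.0062, -0.0012, 0.0005, 0.008, 0.0409, 0, 0], [0.0095, -0.0018, 0.0014, 0.0119, 0.0614, 0, 0], [0.0128, -0.0025, 0.0023, 0.0159, 0.0818, 0, 0], [0.0162, -0.0031, 0.003, 0.0199, 0.1023, 0, 0], [0.0197, -0.0038, 0.0036, 0.0239, 0.1227, 0, 0], [0.0232, -0.0045, 0.005, 0.0278, 0.1432, 0, 0], [0.0268, -0.0052, 0.0063, 0.0318, 0.1636, 0, 0], [0.0268, -0.0052, 0.0063, 0.0318, 0.1636, 0, 0], [0.0268, -0.0052, 0.0063, 0.0318, 0.1636, 0, 0]]}}

```text
clock: 12.95
eef_pos: [485.5, 12.5, 222.6]
eef_rot: [-2.445, -0.0, 1.379]
wrist_force: [0.3, -0.5, -1.8]
finger_gap: 13.8
```

Run:
```python
from h import *
snap('side','side6');snap('top','top6');s=manip.read_state();print(s['clock'],s['wrist_force'],s['eef_pos'],s['eef_rot'])
crop('side6',230,60,430,260,3,'a6');crop('top6',250,120,450,300,4,'b6')
```

```text
13.05 [-0.31895347 -0.55506387 -2.09786514] [485.44168356  12.49150192 222.83587682] [-2.44452543e+00 -1.84189340e-04  1.37912826e+00]
```

View pics/a6.png

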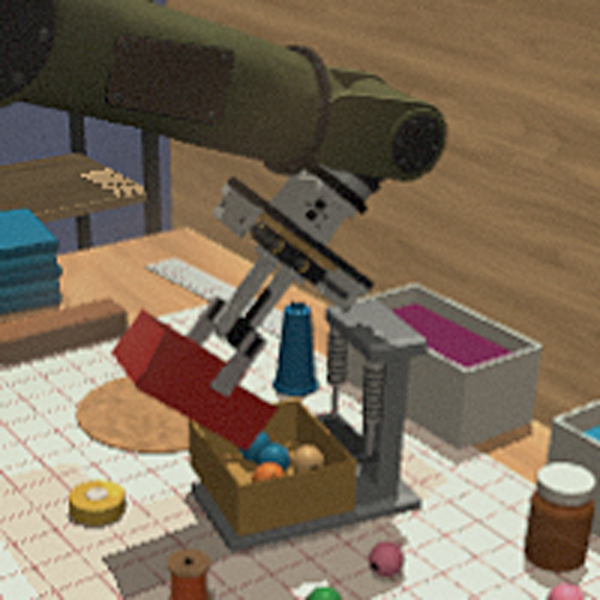

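View pics/b6.png

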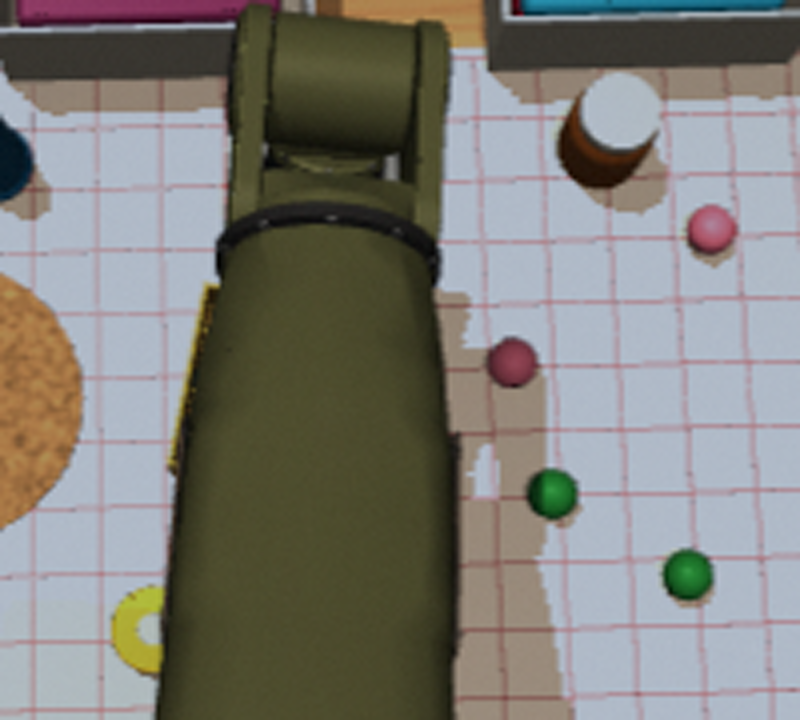

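{"op": "jog_arm", "data": {"commands": [[-0.001, 0, 0.006, 0, 0, 0, 0], [-0.002, 0, 0.02, 0, 0, 0, 0], [-0.004, 0, 0.036, -0.004, -0.0205, 0, 0], [-0.01, 0.002, 0.048, -0.0119, -0.0614, 0, 0], [-0.018, 0.004, 0.056, -0.0219, -0.1125, 0, 0], [-0.028, 0.006, 0.062, -0.0318, -0.1636, 0, 0], [-0.037, 0.0075, 0.066, -0.0418, -0.2148, 0, 0], [-0.043, 0.009, 0.068, -0.0517, -0.266, 0, 0], [-0.047, 0.0092, 0.07, -0.0597, -0.307, 0, 0], [-0.047, 0.0092, 0.07, -0.0637, -0.3273, 0, 0]]}}

```text
clock: 14.3
eef_pos: [437.9, 21.8, 294.3]
eef_rot: [3.137, -0.0, 1.379]
wrist_force: [-0.6, -0.6, -2.7]
finger_gap: 13.8
```

Run:
```python
from h import *
snap('side','side7');s=manip.read_state();print(s['clock'],s['wrist_force'],s['eef_pos'],s['eef_rot'])
crop('side7',230,60,430,260,3,'a7')
```

```text
14.35 [ 0.41429644  0.31350737 -1.07383538] [437.86620656  21.81844109 294.19370903] [ 3.13594636e+00 -2.22296961e-04  1.37927656e+00]
```

View pics/a7.png

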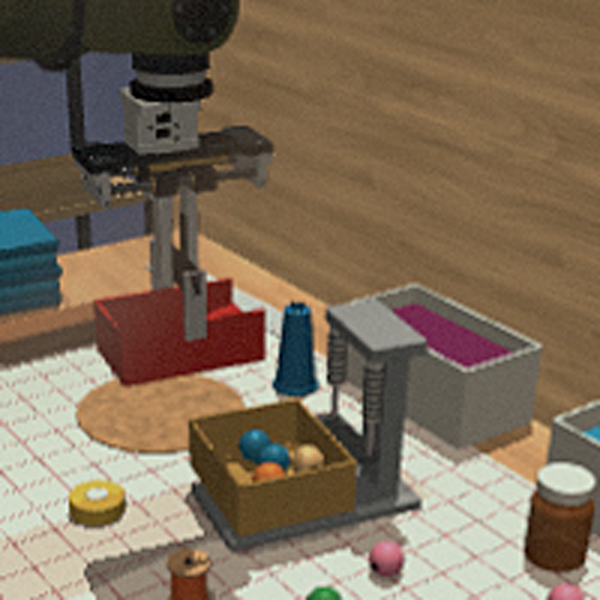

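{"op": "jog_arm", "data": {"commands": [[0.003, 0.007, 0, 0, 0, 0, 0], [0.01, 0.022, 0, 0, 0, 0, 0], [0.022, 0.048, 0, 0, 0, 0, 0], [0.037, 0.081, 0, 0, 0, 0, 0], [0.054, 0.118, 0, 0, 0, 0, 0], [0.071, 0.155, 0, 0, 0, 0, 0], [0.087, 0.19, 0, 0, 0, 0, 0], [0.1, 0.219, 0, 0, 0, 0, 0], [0.109, 0.239, 0, 0, 0, 0, 0], [0.113, 0.248, 0, 0, 0, 0, 0]]}}

```text
clock: 15.6
eef_pos: [551.7, 271.5, 291.3]
eef_rot: [-3.14, 0.001, 1.38]
wrist_force: [0.5, 0.1, -2.4]
finger_gap: 13.3
```

{"op": "jog_arm", "data": {"commands": [[0, 0, -0.005, 0, 0, 0, 0], [0, 0, -0.02, 0, 0, 0, 0], [0, 0, -0.045, 0, 0, 0, 0], [0, 0, -0.075, 0, 0, 0, 0], [0, 0, -0.105, 0, 0, 0, 0], [0, 0, -0.135, 0, 0, 0, 0], [0, 0, -0.16, 0, 0, 0, 0], [0, 0, -0.18, 0, 0, 0, 0], [0, 0, -0.188, 0, 0, 0, 0], [0, 0, -0.19, 0, 0, 0, 0]]}}

```text
clock: 16.85
eef_pos: [551.5, 269.3, 102.4]
eef_rot: [-3.141, 0.0, 1.379]
wrist_force: [-0.5, -0.6, -2.0]
finger_gap: 13.6
```

Run:
```python
from h import *
snap('side','side8');snap('top','top8');s=manip.read_state();print(s['clock'],s['wrist_force'],s['eef_pos'],s['eef_rot'])
crop('side8',210,100,370,260,4,'a8');crop('top8',190,120,390,270,4,'b8')
```

```text
16.95 [ 1.01935705 -0.60488635 -2.77036524] [551.71949421 269.56000734 103.0465442 ] [ 3.14094972e+00 -2.18218837e-04  1.37883156e+00]
```

View pics/a8.png

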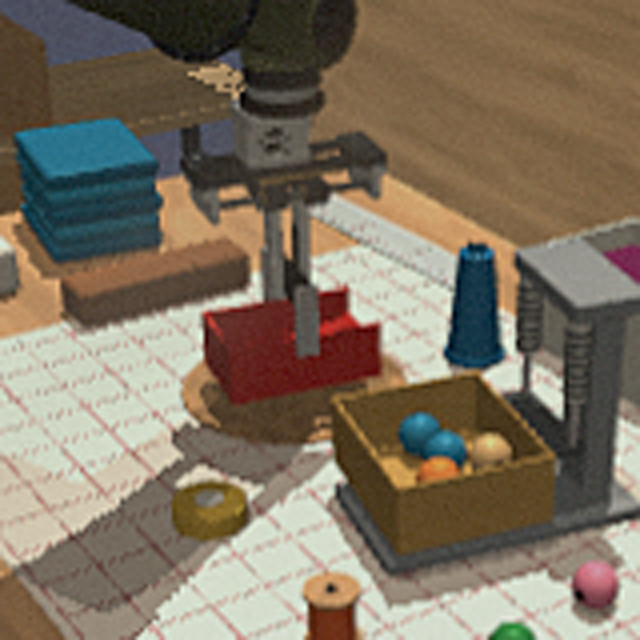

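View pics/b8.png

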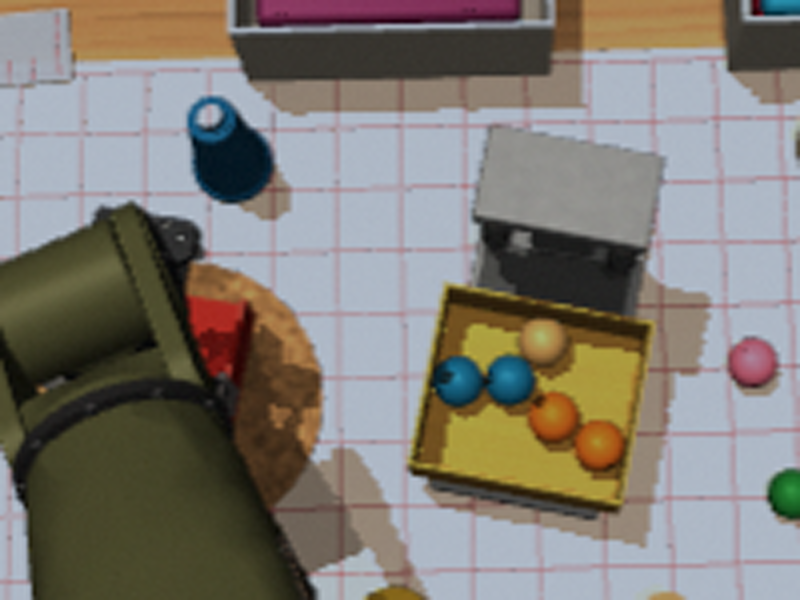

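All five beads are in the pan (2 blue, 2 orange, 1 plain), and the scoop hangs level over the mat. Lowering it.

{"op": "jog_arm", "data": {"commands": [[-0.0003, 0.0005, -0.004, 0, 0, 0, 0], [-0.0005, 0.0005, -0.008, 0, 0, 0, 0], [-0.0005, 0.0005, -0.012, 0, 0, 0, 0], [-0.0005, 0.0005, -0.015, 0, 0, 0, 0], [-0.0005, 0.0005, -0.017, 0, 0, 0, 0], [-0.0005, 0.0005, -0.018, 0, 0, 0, 0], [-0.0005, 0.0005, -0.0185, 0, 0, 0, 0], [-0.0005, 0.0005, -0.019, 0, 0, 0, 0], [-0.0005, 0.0005, -0.019, 0, 0, 0, 0], [-0.0005, 0.0005, -0.019, 0, 0, 0, 0]]}}

```text
clock: 18.2
eef_pos: [551.1, 270.2, 83.6]
eef_rot: [3.141, 0.0, 1.379]
wrist_force: [0.3, 0.7, -1.3]
finger_gap: 13.8
```

Run:
```python
from h import *
for i in range(3):
    snap('side','side9');s=manip.read_state();print(s['clock'],s['wrist_force'],s['moment'],s['eef_pos'],s['eef_rot'])
crop('side9',240,140,320,220,8,'a9')
```

```text
18.25 [ 0.356205    0.38040944 -2.82056891] [-0.06971276  0.04874736  0.05128384] [551.07066575 270.15853124  83.60239661] [3.14148514e+00 1.27149642e-04 1.37904725e+00]
18.3 [-0.47026786  0.45003455 -2.03570368] [-0.0479128   0.07567717 -0.01474251] [551.05830805 270.14763044  83.58162163] [3.14149268e+00 1.78041823e-04 1.37906483e+00]
18.35 [-0.26453721 -0.52385294 -2.39324361] [-0.10673441  0.08909345 -0.04211954] [551.06312233 270.13726697  83.59427785] [3.14149451e+00 1.63337351e-04 1.37902237e+00]
```

View pics/a9.png

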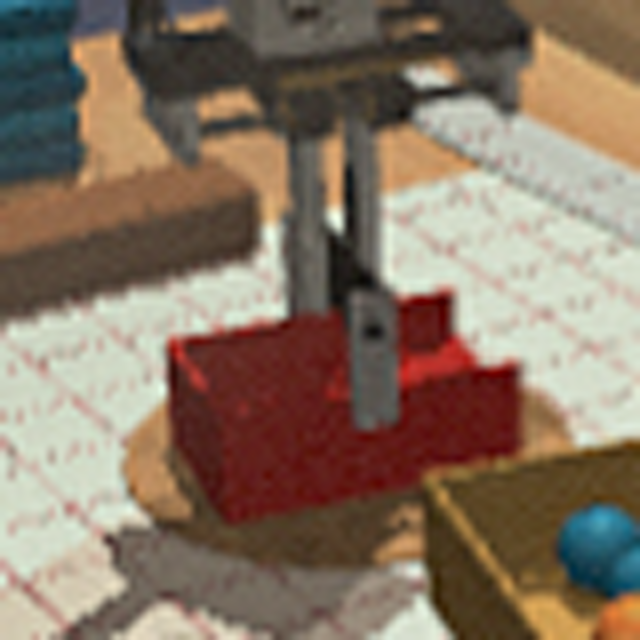

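{"op": "jog_arm", "data": {"commands": [[0, 0, -0.0002, 0, 0, 0, 0], [0, 0, -0.0004, 0, 0, 0, 0], [0, 0, -0.0006, 0, 0, 0, 0], [0, 0, -0.0008, 0, 0, 0, 0], [0, 0, -0.001, 0, 0, 0, 0], [0, 0, -0.001, 0, 0, 0, 0], [0, 0, -0.001, 0, 0, 0, 0], [0, 0, -0.001, 0, 0, 0, 0], [0, 0, -0.001, 0, 0, 0, 0], [0, 0, -0.001, 0, 0, 0, 0]]}}

```text
clock: 19.6
eef_pos: [551.1, 270.2, 83.5]
eef_rot: [3.141, -0.0, 1.379]
wrist_force: [-5.4, -1.9, 9.0]
finger_gap: 13.4
```

Run:
```python
from h import *
for i in range(4):
    snap('side','side10');s=manip.read_state();print(s['clock'],s['wrist_force'],s['eef_pos'],s['eef_rot'])
```

```text
19.65 [-5.17443798 -2.06954433  8.53375145] [551.11095878 270.17760326  83.45453564] [ 3.14116330e+00 -8.00957323e-05  1.37906710e+00]
19.7 [-5.5430556  -2.53114139  9.25672982] [551.12906769 270.16301876  83.45807912] [ 3.14112716e+00 -1.05655119e-04  1.37900898e+00]
19.75 [-4.59804952 -3.40648922  8.60892943] [551.10028813 270.16553047  83.43374672] [ 3.14116197e+00 -3.56449115e-05  1.37907044e+00]
19.8 [-5.24085957 -3.10681425  8.46090549] [551.10800025 270.17346139  83.4555683 ] [ 3.14115226e+00 -8.38040578e-05  1.37904892e+00]
```

Contact at the expected height. I'll relieve the force slightly and open.

{"op": "jog_arm", "data": {"commands": [[0, 0, 0.0005, 0, 0, 0, 0], [0, 0, 0.0007, 0, 0, 0, 0], [0, 0, 0.0007, 0, 0, 0, 0.16], [0, 0, 0.0007, 0, 0, 0, 0.19], [0, 0, 0.0007, 0, 0, 0, 0.25], [0, 0, 0.0007, 0, 0, 0, 0.35], [0, 0, 0.0007, 0, 0, 0, 0.5], [0, 0, 0.0007, 0, 0, 0, 0.6], [0, 0, 0.0007, 0, 0, 0, 0.6], [0, 0, 0.0007, 0, 0, 0, 0.6]]}}

```text
clock: 21.05
eef_pos: [551.0, 270.2, 83.3]
eef_rot: [3.142, 0.0, 1.379]
wrist_force: [0.1, -1.3, 0.4]
finger_gap: 56.7
```

{"op": "jog_arm", "data": {"commands": [[0, 0, 0.002, 0, 0, 0, 0.6], [0, 0, 0.008, 0, 0, 0, 0.6], [0, 0, 0.018, 0, 0, 0, 0.6], [0, 0, 0.035, 0, 0, 0, 0.6], [0, 0, 0.06, 0, 0, 0, 0.6], [0, 0, 0.09, 0, 0, 0, 0.6], [0, 0, 0.12, 0, 0, 0, 0.6], [0, 0, 0.15, 0, 0, 0, 0.6], [0, 0, 0.175, 0, 0, 0, 0.6], [0, 0, 0.19, 0, 0, 0, 0.6]]}}

```text
clock: 22.3
eef_pos: [551.1, 270.2, 275.6]
eef_rot: [3.14, -0.001, 1.379]
wrist_force: [-0.7, 0.1, 0.2]
finger_gap: 56.2
```

{"op": "jog_arm", "data": {"commands": [[-0.02, 0.02, 0, 0, 0, 0, 0.6], [-0.06, 0.04, 0, 0, 0, 0, 0.6], [-0.1, 0.06, 0, 0, 0, 0, 0.6], [-0.14, 0.08, 0, 0, 0, 0, 0.6], [-0.18, 0.1, 0, 0, 0, 0, 0.6], [-0.21, 0.12, 0, 0, 0, 0, 0.6], [-0.23, 0.14, 0, 0, 0, 0, 0.6], [-0.24, 0.15, 0, 0, 0, 0, 0.6], [-0.24, 0.15, 0, 0, 0, 0, 0.6], [-0.24, 0.15, 0, 0, 0, 0, 0.6]]}}

```text
clock: 23.55
eef_pos: [311.7, 419.6, 273.2]
eef_rot: [3.142, 0.001, 1.378]
wrist_force: [0.4, 0.8, 0.4]
finger_gap: 56.0
```

Run:
```python
from h import *
s=snap('side','side11');t=snap('top','top11');st=manip.read_state();print(st['clock'],st['wrist_force'],st['eef_pos'])
crop('side11',240,130,370,250,5,'a11');crop('top11',190,120,390,270,4,'b11')
```

```text
23.65 [-0.11066038 -0.1438144   0.17135806] [311.72641678 419.60991912 273.20599931]
```

View pics/a11.png

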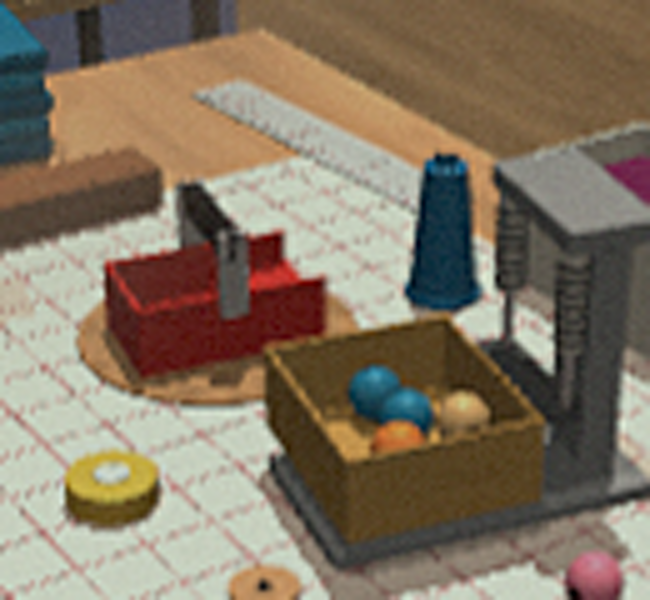

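View pics/b11.png

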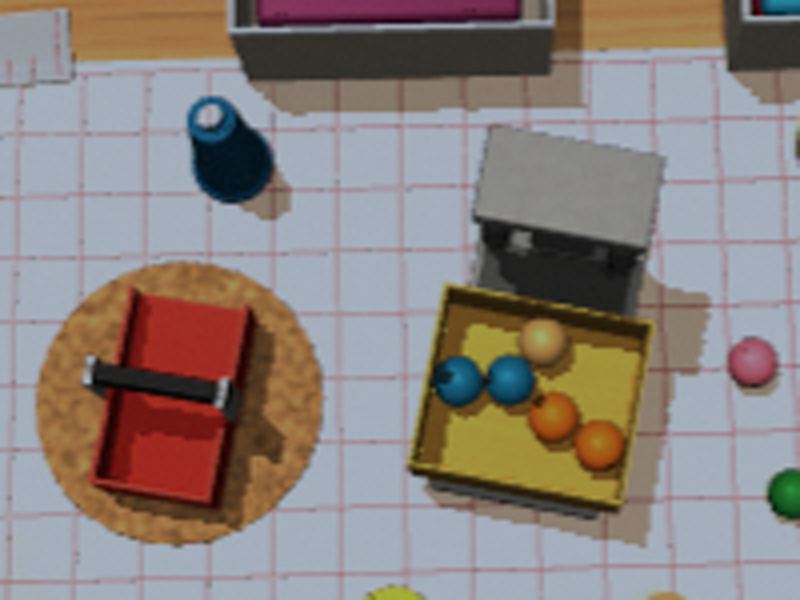

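View pics/top11.png

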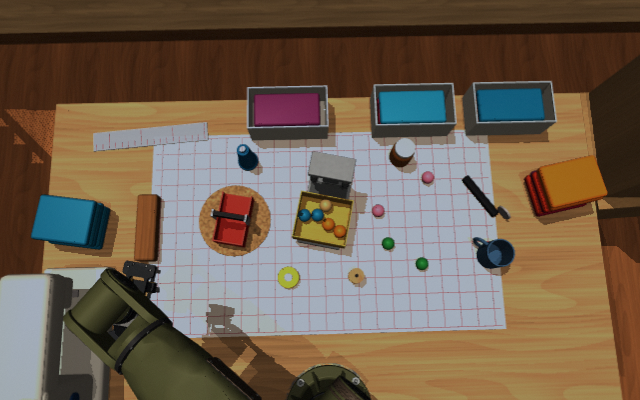

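Run:
```python
from h import *
from scipy.optimize import least_squares
s=load('side11');t=load('top11')
S=lambda u,v:(240+u/5,130+v/5); T=lambda u,v:(190+u/4,120+v/4)
def fit(items,x0):
    def res(p):
        c,d=np.cos(p[2]),np.sin(p[2])
        return np.array([proj(k,[p[0]+c*P[0]-d*P[1],p[1]+d*P[0]+c*P[1],P[2]+p[3]])[0]-uv for P,k,uv in items])
    r=least_squares(lambda p:res(p).ravel(),x0,loss='soft_l1');print(r.x.round(2),np.abs(res(r.x)).max())
print('scoop');fit([((-74,45,56),s,S(107,265)),((-74,-45,56),s,S(145,320)),((75,-45,56),s,S(325,280)),((75,45,56),s,S(280,234)),
((-74,-45,56),t,T(215,503)),((-74,45,56),t,T(95,483)),((75,45,56),t,T(133,290)),((75,-45,56),t,T(252,310))],[551,270,-.19,0])
print('pan');fit([((-68,78,117),s,S(268,352)),((-68,-78,117),s,S(348,463)),((68,-78,117),s,S(543,415)),((68,78,117),s,S(445,319)),
((-68,78,117),t,T(411,468)),((-68,-78,117),t,T(620,510)),((68,-78,117),t,T(652,322)),((68,78,117),t,T(447,287))],[536,2,-.2,0])
a=np.load('pics/top0.npy').astype(int);b=np.load('pics/top11.npy').astype(int)
d=cv2.erode((np.abs(a-b).max(2)>45).astype(np.uint8),np.ones((3,3)));n,l,st,c=cv2.connectedComponentsWithStats(d)
print([x[:5].tolist() for x in st[1:] if x[4]>6])
```

```text
scoop
[ 5.4881e+02  2.6550e+02 -1.8000e-01  1.8000e-01] 1.3799848351330866
pan
[ 5.3695e+02  1.6000e+00 -2.1000e-01 -2.7340e+01] 1.523949469984018
[[405, 193, 42, 57, 1735], [212, 194, 47, 56, 1565], [299, 206, 46, 33, 370], [114, 262, 182, 138, 8481], [82, 270, 26, 83, 793], [115, 326, 9, 8, 45], [61, 348, 42, 52, 693], [93, 356, 6, 3, 9], [124, 364, 10, 12, 50], [110, 369, 26, 31, 402], [31, 377, 11, 23, 115], [158, 376, 9, 8, 51], [298, 381, 4, 5, 10], [141, 388, 36, 12, 129], [295, 388, 4, 6, 17], [205, 393, 10, 7, 58]]
```

```bash
python3 -c "
from cell import manip
s=manip.read_state();print(s['qd'].round(3));print(manip.sign_off())"
```

```text
[ 0.003 -0.    -0.001  0.001 -0.003  0.004]
the job is handed in; nothing more can be done
None
```

I poured all five beads into the scale pan, stood the empty scoop upright on the cork mat, and handed the job in at about 24 s of the 54 s allowed.

My last checks showed:
- **Beads:** the top view shows all five in the pan (2 blue, 2 orange, 1 plain). No bead was spilled.
- **Pan:** it measures about 24 mm lower than at the start, within measuring error of the 25 mm stop.
- **Scoop:** it stands level on the mat, with the gripper well clear of it. It touched down at the expected height, and the fitted image position is about 5 mm from the mat's centre. The arm's own reading at release was within 1 mm of the centre, so the two disagree slightly.
- **Everything else:** comparing the top view before and after shows change only at the scoop's old place, the mat, the pan and the arm with its shadow. The scale and the other objects were not moved.
- **Forces:** the largest wrist force I read was about 11 N, when the scoop was set down (limit 120 N).

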